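Load a board carrier into the test fixture and hold it on the contacts

ROBOT

A 6-joint arm with a two-finger parallel gripper is mounted at the origin on the work surface. World frame = base frame: x ahead of the robot, y to its left, z up, the work surface at z = 0. Lengths are in mm, angles in rad, forces in N, time in s.
With the tool pointing down it reaches from about 300 to 950 mm from the base axis. Payload 3.1 kg.
Tool frame: the origin (TCP) lies between the finger pads; the fingertips stand 8 mm ahead of it and the grasp point (between the pads) lies 11 mm behind it; z points along the fingers, y is the line along which they close (so a half turn about z gives the same grasp; the last joint's range is limited). The gripper opens to 85 mm and grips with 20 to 120 N. Pads are 22 mm wide; open, the fingers measure 114 mm over their backs; the gripper's body (76 mm by 85 mm) begins 54 mm behind the grasp point. The pads swing forward as they close: fully open they stand 13 mm farther back than shut.
Start: joints at [1.164, 0.308, 1.634, -0, 1.2, -0.07], TCP at [206.569, 589.883, 239.272] pointing down, gripper open.
Joint ranges: [-3.06, 3.06], [-0.79, 1.96], [0.05, 2.63], [-1.19, 4.34], [0.05, 2.64], [-2.94, 2.94]. Speed limits (rad/s): [2.79, 2.79, 3.14, 3.14, 3.14, 3.14].

INTERFACE

Orientations are given as [roll, pitch, yaw] about the fixed x, y, z axes, in that order (R = Rz(yaw) Ry(pitch) Rx(roll)).
In Python, from bench import env gives the robot as it stands. Calls block until the motion is done:
- env.move_to(position, orientation): joint-space move of the TCP to a pose.
- env.move_l(position, rot=None, max_speed=150): straight line of the TCP; rot=None keeps the orientation; max_speed is the mean speed in mm/s.
- env.goto_joints(angles): joint-space move.
- env.grip(opening, strength=None): finger opening in mm; strength is the grip in N (None keeps the last); returns when the fingers have stopped.
- env.hold(seconds).
- env.inverse_kinematics(position, orientation): joint angles nearest the present ones, or None.
- env.sense(): the state.
- env.capture(name): name is "side" or "top" or "wrist"; returns the picture (480x640x3 uint8, blue, green, red); there is no depth.
- env.camera_params(name): a dict with "fx", "fy", "cx", "cy" (pixels), "dist_coeffs" ([k1, k2, p1, p2, k3] as OpenCV has them; the pictures are not rectified), "pose" (4x4, takes a point from camera to world coordinates). Camera axes: x right, y down, z forward; pixel columns grow to the right and rows downward; lengths in mm; the calibration is good to about 2 mm. A picture is of the moment at which its call begins: read the wrist's pose just before it. camera_params takes no time and is no camera call; for the wrist camera it gives the pose at the moment of the call.
A pose or a line that the arm cannot do raises env.Unreachable and nothing moves.
- env.hand_in(): hands the job in; it is judged then, once.
The state is a dict: "t": time; "joint_pos": joint angles; "dq": joint speeds; "joint_torque": joint torques, N m; "tool_pos": TCP position; "tool_rot": TCP orientation; "contact_force": force on the tool from outside, world axes, zero at the start; "wrist_torque": the same for the moment, N m; "grip_width": finger opening in mm; "grip_force": force on a finger pad.
Only numpy, scipy, OpenCV 4.12 (cv2) and the standard library are available. Lean on these libraries where they do the work, as an engineer would, in place of code of your own. Each camera call takes 0.05 s, during which the arm holds its last target. There are 200 camera calls.

TASK

Load the circuit-board carrier into the test fixture: set it in the fixture's open channel with its upturned nose towards the hood, and slide it under the hood until its hole drops over the locating pin hidden in there. Then press the carrier down flat on the channel floor against the spring contacts and finish while still holding it pressed down there, leaving the other things on the bench where they are.

Things in the scene. Friction and masses are not known exactly. Their poses are not given: they have to be found in the camera images.
- fixture: Test fixture fixed to the bench: aluminium base 254 x 130 x 12 mm with a channel along its x axis, open at the -x end, under a grey hood at the +x end. Origin: underside, on the channel's centre line; x points along the channel into the hood, z up. The channel floor is at z = 12 mm and runs from x = -135 to an end stop at 109 mm.
- channel (a point): Point on the floor of the open part of the channel, at fixture x = -60 mm, y = 0, z = 12 mm. The open part (x = -135 to 20 mm) lies between two steel rails 82 mm apart and 12 mm high; lips on the rails, leaning outward 30 degrees from upright, reach 22 mm above the floor and guide the carrier in from above.
- hood (a point): Front upper edge of the hood, on the centre line: fixture x = 20 mm, z = 47 mm. The hood covers the channel from here to x = 119 mm: 82 mm wide inside, 28 mm clear height over the floor. A black connector on its roof reaches 55 mm above the bench.
- pin_zone (a point): Middle of the zone (channel floor, fixture x = 55 mm) in which the pin, unseen under the hood, stands on the centre line, within 10 mm either way along x, new each run. Fixed steel pin, 10 mm thick, 7.5 mm high, tapered tip. A carrier pushed in slowly (about 30 mm/s, up to 16 N) rides up on it, then falls about 6 mm at the front as its hole meets the pin, which stops it.
- contacts (a joint): Two spring contacts, round brass heads in the channel floor at fixture x = -40, y = +-28 mm, moving together. 0 = up (4 mm above the floor), 0.004 m = flush with the floor. They carry the carrier's rear 4 mm up until it is pressed; the spring takes 3 N to start and 6 N at the bottom: a push of about 10 to 15 N on the grip block brings the carrier down flat.
- carrier_grip (a point): Centre of the bare aluminium grip block on the loose board carrier (about 0.3 kg); x points to the carrier's nose, z up. Block: 20 mm along x, 40 along y, 32 high; top 16 mm above this point, the black plate's top 16 mm and underside 25 mm below. Plate: 80 mm wide, from 25 mm behind this point to 94 mm ahead, then an upturned nose, 68 mm wide, to 118 mm ahead.
- carrier_hole (a point): Centre of the locating hole on the underside of the carrier plate, 80 mm from the grip block's centre towards the nose and 25 mm lower; same axes. The hole is 14 mm wide and 9 mm deep, covered from above by a green circuit board (parts up to 7 mm above the plate). With the carrier home, this point is on the pin, at the channel floor.
- housing: Bystander: loose aluminium ring housing, 80 mm in diameter, 60 mm high. Origin at its underside.
- partsbin: Bystander: loose open parts bin, 90 x 120 x 50 mm. Origin at its underside.
- driver: Bystander: screwdriver lying on the bench. Origin at its underside near the middle.
Mind the look-alikes: they are no part of the job. There is more than one size of the part that bears carrier_grip; the job needs the smallest.

How it is judged:
By the outcome, as a careful person would: the job done as asked, in the order asked, and still so for the second after the job is handed in, while the arm keeps its last pose, push and grip.
It also fails if it takes over 51 s, if anything falls off the work surface, if the arm or the gripper's body presses on something with over 40 N, if the wrist force passes 120 N, or if a joint passes its speed limit or range.

## Working session

There is one attempt and no reset: what is moved stays moved. The work goes in short steps, each a Python script; the robot and the scene stay as the last script left them, time stands still between calls to the robot, and variables do not carry over. Pictures are saved under pics/ and viewed, at most 13 in all, crops included, and the job is handed in when it is done.

```bash
mkdir -p pics; ls; python3 - <<'E'
from bench import env
import cv2,numpy as np
for n in ("top","side"):
    cv2.imwrite(f"pics/{n}0.png",env.capture(n)); p=env.camera_params(n); print(n,p["fx"],p["cx"],p["cy"],p["dist_coeffs"],np.round(p["pose"],2).tolist())
print(env.sense())
E
```

```text
pics
top 457.08193571707574 322.8255644208457 245.95085253952084 [-0.10713737  0.          0.          0.          0.        ] [[0.03, -0.99, 0.17, 325.81], [-1.0, -0.03, -0.02, 20.23], [0.02, -0.17, -0.99, 986.45], [0.0, 0.0, 0.0, 1.0]]
side 465.03344542110983 323.7948682508254 232.77249890478404 [-0.0788416  0.         0.         0.         0.       ] [[0.93, -0.27, 0.25, 169.26], [-0.37, -0.67, 0.64, -754.39], [-0.01, -0.69, -0.73, 925.92], [0.0, 0.0, 0.0, 1.0]]
{'t': 0.1, 'joint_pos': array([ 1.16427832e+00,  3.08881099e-01,  1.63508008e+00, -1.37115566e-05,
        1.19974250e+00, -6.96756595e-02]), 'dq': array([ 0.00082323, -0.00021478, -0.00490156, -0.00103551,  0.00046445,
        0.00107   ]), 'joint_torque': array([-1.09612844e-03, -4.16416419e+01, -2.77642876e+01, -1.15926305e-04,
        4.13186746e-03, -9.14626156e-06]), 'tool_pos': array([206.28582477, 589.18128433, 238.17494316]), 'tool_rot': array([-3.13948586e+00, -1.34231468e-04,  2.80475515e+00]), 'contact_force': array([-0.34066107, -0.13223315, -0.45475264]), 'wrist_torque': array([ 0.02140424,  0.00028227, -0.04928072]), 'grip_force': 0.0, 'grip_width': 85.39656536701932}
```

View pics/top0.png

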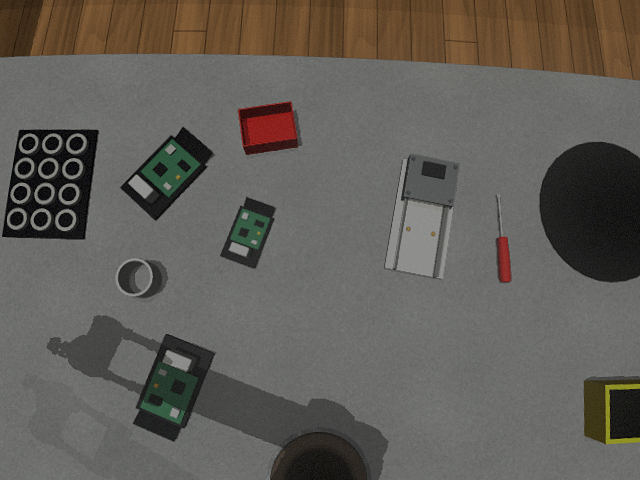

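View pics/side0.png

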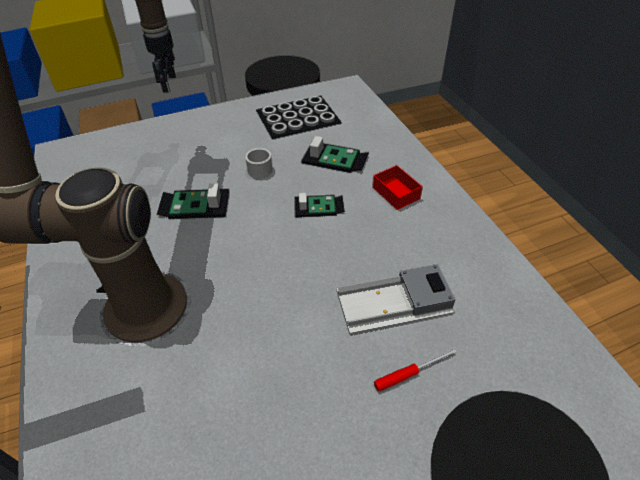

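Candidates for the carrier in the top view are (248,232), small, (168,170), larger, and (174,386), larger with its shadow. I choose the small one at (248,232). The fixture is at about (425,215), with its hood towards the top (+x). Next I make rough estimates and a close crop of both.

```bash
cat > h.py <<'E'
from bench import env
import cv2,numpy as np
def ray(uv,z,p):
    """pixel(s) -> world points on plane z"""
    K=np.array([[p["fx"],0,p["cx"]],[0,p["fy"],p["cy"]],[0,0,1]])
    n=cv2.undistortPoints(np.array(uv,float).reshape(-1,1,2),K,np.array(p["dist_coeffs"],float)).reshape(-1,2)
    T=np.array(p["pose"]); d=np.c_[n,np.ones(len(n))]@T[:3,:3].T
    return T[:3,3]+d*((z-T[2,3])/d[:,2])[:,None]
E
python3 - <<'E'
from h import *
I=cv2.imread("pics/top0.png")
a=cv2.resize(I[185:285,205:295],None,fx=4.4,fy=4.4,interpolation=cv2.INTER_CUBIC)
b=cv2.resize(I[145:285,375:470],None,fx=3.143,fy=3.143,interpolation=cv2.INTER_CUBIC)
cv2.imwrite("pics/crop0.png",np.hstack([a,cv2.resize(b,(b.shape[1],a.shape[0]))]))
p=env.camera_params("top")
for r in [[(239,250)],[(174,360)],[(141,188)]]: print("block z41",ray(r,41,p).round())
print("plate corners z9",ray([(222,258),(257,268),(250,197),(275,204)],9,p).round())
print("rail ends z34",ray([(386,268),(442,277)],12,p).round(), "hood z47",ray([(404,198),(453,207),(409,154),(460,160)],47,p).round())
E
```

```text
block z41 [[472. 180.  41.]]
block z41 [[241. 301.  41.]]
block z41 [[600. 403.  41.]]
plate corners z9 [[458. 221.   9.]
 [439. 145.   9.]
 [596. 168.   9.]
 [581. 112.   9.]]
rail ends z34 [[ 447. -133.   12.]
 [ 431. -256.   12.]] hood z47 [[ 594. -166.   47.]
 [ 579. -272.   47.]
 [ 694. -178.   47.]
 [ 686. -291.   47.]]
```

View pics/crop0.png

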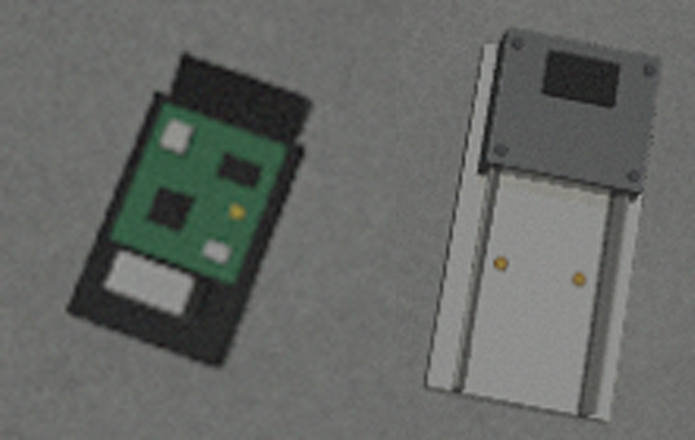

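The crop shows the small carrier with its bare grip block at lower left and its nose at the top. The fixture has its hood at the top and brass contacts in the channel. Plate width measures 78 mm (nominal 80), so this is the right size. Now I go above it.

```bash
python3 - <<'E'
from h import *
env.move_to([472,180,210],[np.pi,0,np.pi-0.30])
p=env.camera_params("wrist"); cv2.imwrite("pics/w1.png",env.capture("wrist"))
import json; json.dump({k:np.array(v).tolist() for k,v in p.items()},open("w1.json","w"))
print(np.round(p["pose"],2),p["fx"]); s=env.sense(); print(s["t"],s["tool_pos"],s["tool_rot"],s["joint_pos"],s["contact_force"])
E
```

```text
[[ 3.0000e-01  9.2000e-01  2.5000e-01  4.1001e+02]
 [ 9.6000e-01 -2.9000e-01 -8.0000e-02  2.0008e+02]
 [ 0.0000e+00  2.6000e-01 -9.7000e-01  3.4362e+02]
 [ 0.0000e+00  0.0000e+00  0.0000e+00  1.0000e+00]] 336.6163058428345
1.9333 [471.96629926 180.86989315 210.12733881] [3.14117151e+00 1.50133141e-04 2.84283050e+00] [ 2.79626173e-01  1.08937082e-01  1.93836585e+00  3.04543910e-04
  1.09393380e+00 -9.92547766e-01] [ 0.72104444 -0.09951136 -0.66463472]
```

View pics/w1.png

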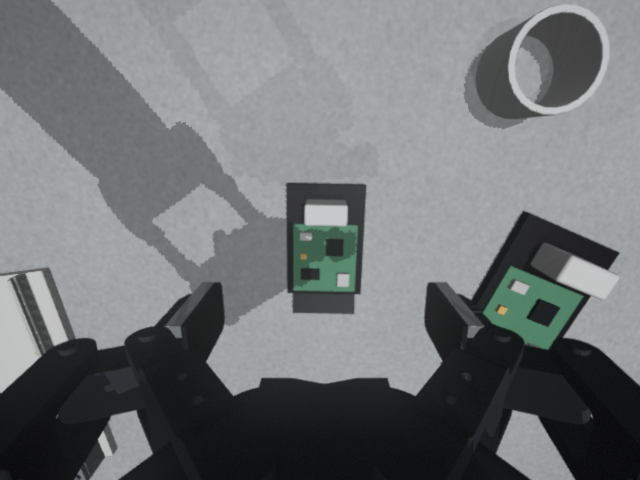

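The wrist view shows the carrier at the centre: block top near (326,214), plate rear corners (287,183) and (366,185), nose end near (323,313).

```bash
python3 - <<'E'
from h import *
import json
p=json.load(open("w1.json")); I=cv2.imread("pics/w1.png")
g=I.min(axis=2); m=np.zeros_like(g); m[195:224,295:355]=(g[195:224,295:355]>170)
cs,_=cv2.findContours(m,cv2.RETR_EXTERNAL,cv2.CHAIN_APPROX_NONE); c=max(cs,key=cv2.contourArea)
r=cv2.minAreaRect(c); print(cv2.boundingRect(c)); w=ray(cv2.boxPoints(r),41,p); print(w.round(1),"ctr",w.mean(0).round(1))
d=(I.max(axis=2)<60).astype(np.uint8); 
q=ray([(287,183),(366,185),(360,294),(289,292),(294,312),(354,313)],9,p); print(q.round(1))
L=q[3]-q[0];R=q[2]-q[1];print(np.degrees(np.arctan2(L[1],L[0])),np.degrees(np.arctan2(R[1],R[0])),np.linalg.norm(L),np.linalg.norm(q[1]-q[0]))
rear=(q[0]+q[1])/2;fr=(q[2]+q[3])/2;u=(fr-rear)/np.linalg.norm(fr-rear);print("grip from plate",rear+25*u,fr-94*u)
E
```

```text
(305, 205, 42, 19)
[[459.8 166.8  41. ]
 [470.9 202.5  41. ]
 [487.1 197.8  41. ]
 [475.9 161.6  41. ]] ctr [473.5 182.2  41. ]
[[438.8 153.1   9. ]
 [463.8 227.4   9. ]
 [576.  190.    9. ]
 [551.  117.1   9. ]
 [575.4 114.6   9. ]
 [596.1 177.5   9. ]]
-17.769430301327365 -18.45498950364625 117.82968312685259 78.46220254324113
grip from plate [475.06278096 182.45600582   9.        ] [474.15297685 182.75360123   9.        ]
```

```bash
python3 - <<'E'
from h import *
env.move_to([540,-212,230],[np.pi,0,np.pi-0.166])
p=env.camera_params("wrist"); cv2.imwrite("pics/w2.png",env.capture("wrist"))
import json; json.dump({k:np.array(v).tolist() for k,v in p.items()},open("w2.json","w"))
s=env.sense(); print(s["t"],s["tool_pos"],s["joint_pos"])
E
```

```text
3.4583 [ 540.12654259 -210.62446878  229.82917266] [-4.47169165e-01  2.31346134e-01  1.75137453e+00  5.07658050e-04
  1.15945732e+00 -1.85370110e+00]
```

View pics/w2.png

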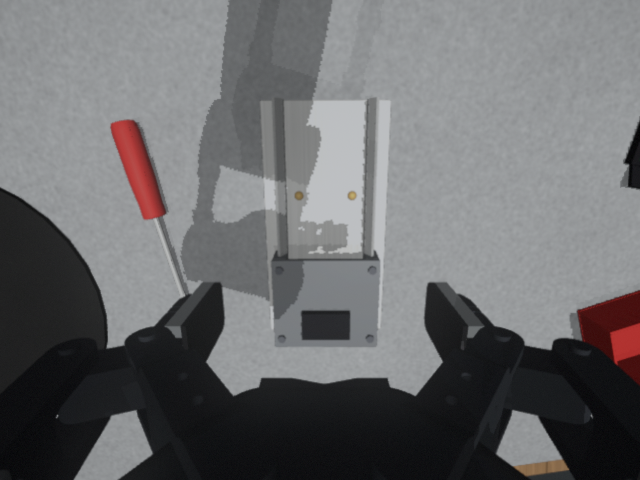

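The contacts show at (299,196) and (352,196), the base's open-end corners at (262,100) and (390,101), and the hood's front edge at row ~258.

```bash
python3 - <<'E'
from h import *
import json
p=json.load(open("w2.json")); I=cv2.imread("pics/w2.png")
hsv=cv2.cvtColor(I,cv2.COLOR_BGR2HSV); m=((hsv[...,1]>80)&(hsv[...,0]>10)&(hsv[...,0]<35)).astype(np.uint8); m[:180]=0;m[212:]=0;m[:,:285]=0;m[:,365:]=0
n,_,st,ce=cv2.connectedComponentsWithStats(m); ok=[(ce[i]) for i in range(1,n) if st[i,4]>8]; print(ok)
C=ray(sorted(ok,key=lambda c:c[0]),15,p); B=ray([(262,100),(390,101)],12,p); H=ray([(274,257),(380,257)],47,p);HB=ray([(276,347),(378,347)],47,p)
for q in(C,B,H,HB): d=q[1]-q[0]; print(q.round(1).tolist(),"mid",q.mean(0).round(1),"len",np.linalg.norm(d).round(1),"yaw",np.degrees(np.arctan2(d[1],d[0])).round(1)-90)
for a,b,l in((B,C,95),(B,H,155),(C,H,60),(B,HB,254)):
    d=b.mean(0)-a.mean(0); print("axis yaw",np.degrees(np.arctan2(d[1],d[0])).round(2),np.hypot(d[0],d[1]).round(1),l)
E
```

```text
[array([298.47826087, 195.26086957]), array([351.66666667, 195.        ])]
[[526.7, -235.3, 15.0], [535.5, -180.5, 15.0]] mid [ 531.1 -207.9   15. ] len 55.4 yaw -9.200000000000003
[[428.7, -253.5, 12.0], [450.3, -129.9, 12.0]] mid [ 439.5 -191.7   12. ] len 125.5 yaw -9.900000000000006
[[578.8, -267.4, 47.0], [596.2, -163.5, 47.0]] mid [ 587.5 -215.5   47. ] len 105.4 yaw -9.5
[[679.5, -286.2, 47.0], [697.7, -178.0, 47.0]] mid [ 688.6 -232.1   47. ] len 109.7 yaw -9.5
axis yaw -10.03 93.1 95
axis yaw -9.12 149.9 155
axis yaw -7.63 56.9 60
axis yaw -9.21 252.4 254
```

```bash
python3 - <<'E'
from h import *
o=[np.pi,0,np.pi-0.316]
env.move_to([474.5,182.5,100],o); env.move_l([474.5,182.5,21.5],max_speed=100)
f0=env.sense()["contact_force"]; print(f0)
env.grip(30,60); s=env.sense(); print(s["grip_width"],s["grip_force"],s["contact_force"],s["tool_pos"])
env.move_l([474.5,182.5,120],max_speed=100); s=env.sense(); print(s["grip_width"],s["contact_force"],s["t"])
env.move_to([460,-195,125],[np.pi,0,np.pi-np.radians(9.4)])
s=env.sense(); print(s["t"],s["tool_pos"],s["tool_rot"],s["contact_force"],s["grip_width"])
p=env.camera_params("wrist"); cv2.imwrite("pics/w3.png",env.capture("wrist"))
import json; json.dump({k:np.array(v).tolist() for k,v in p.items()},open("w3.json","w"))
E
```

```text
[-0.69029715  0.11676162  0.83921531]
38.733461332334315 62.660804986953735 [-0.55326946  0.1773716   3.99054224] [475.25476294 182.75450899  22.27003114]
38.813136534910285 [ 0.02838402 -0.41751402 -3.70515536] 7.5667
8.975 [ 460.06483716 -194.21727507  124.73613853] [ 3.14094327e+00 -4.45011342e-04  2.97799050e+00] [-0.29140251 -0.10659085 -2.71220157] 38.94208623050041
```

View pics/w3.png

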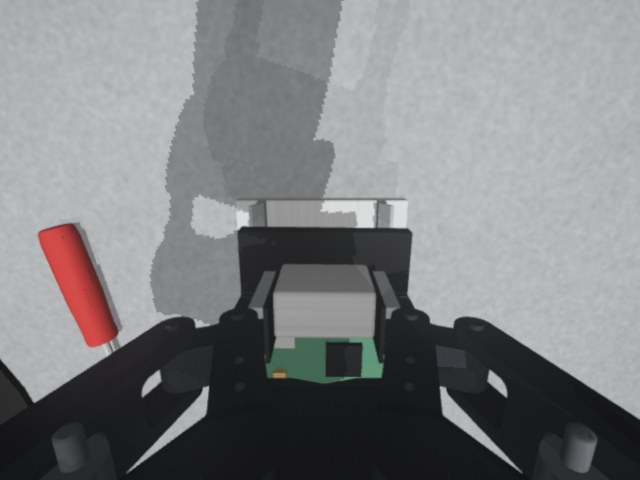

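The carrier is held level. Its rear edge shows at (239–411, 230), with the fixture's open end behind it at (237–407, 199). Now I check the lateral alignment.

```bash
python3 - <<'E'
from h import *
import json
p=json.load(open("w3.json")); a=np.radians(-9.4);u=np.array([np.cos(a),np.sin(a)]);v=np.array([-u[1],u[0]]);O=np.array([570.5,-213.3])
for n,px,z in(("plate",[(239,229),(411,231)],112),("base",[(237,199),(407.5,199)],12),("rail in",[(265,204),(377,204)],24),("block",[(276,265),(374,265)],128)):
    q=ray(px,z,p)[:,:2]-O; print(n,[(round(float(x@u),1),round(float(x@v),1)) for x in q],"mid y",round(float(q.mean(0)@v),2))
E
```

```text
plate [(-138.3, -37.3), (-137.3, 40.1)] mid y 1.36
base [(-134.9, -63.4), (-134.8, 62.7)] mid y -0.32
rail in [(-133.3, -40.7), (-133.3, 38.4)] mid y -1.16
block [(-127.2, -18.9), (-127.2, 21.5)] mid y 1.27
```

```bash
cat >> h.py <<'E'
a=np.radians(-9.4);u=np.array([np.cos(a),np.sin(a)]);v=np.array([-u[1],u[0]]);O=np.array([570.5,-213.3])
def W(x,y,z): return [*(O+x*u+y*v),z]
def fix(P): d=np.array(P[:2])-O; return np.round([d@u,d@v,P[2]],1)
def st(): s=env.sense(); f=s["contact_force"]; return s["t"],fix(s["tool_pos"]),np.round([f[:2]@u,f[:2]@v,f[2]],1)
E
python3 - <<'E'
from h import *
x=-112.2;y=-2.0
env.move_l(W(x,y,60),max_speed=120); print(st())
z=50
while z>36.5:
    env.move_l(W(x,y,z),max_speed=40); t,q,f=st(); print(z,t,q,f)
    if f[2]>2: break
    z-=2 if z>42 else 1
cv2.imwrite("pics/w4.png",env.capture("wrist")); cv2.imwrite("pics/s4.png",env.capture("side")[250:350,320:480].repeat(4,0).repeat(4,1))
E
```

```text
(9.7167, array([-111.6,   -1.9,   60.3]), array([-0.5,  0.3, -2.5]))
50 10.1167 [-112.4   -2.    49.9] [-0.6  0.3 -3.6]
48 10.3667 [-112.3   -2.    48. ] [ 0.1 -0.4 -3.3]
46 10.6167 [-111.7   -1.9   46.2] [ 0.2  2.8 -0.7]
44 10.8667 [-112.4   -1.7   43.7] [ 1.2  1.6 -1.4]
42 11.1167 [-112.5   -1.7   41.6] [ 0.8  3.3 -4. ]
41 11.3667 [-112.5   -1.7   40.8] [ 0.1  4.5 -2.2]
40 11.6167 [-112.4   -1.7   39.9] [-0.8  5.3 -1.7]
39 11.8667 [-112.3   -1.8   39. ] [-0.5  5.  -1.3]
38 12.1167 [-112.3   -1.7   38. ] [-0.1  6.2 -1.6]
37 12.3667 [-112.2   -1.8   37.3] [-1.1  5.1  1.3]
```

View pics/w4.png

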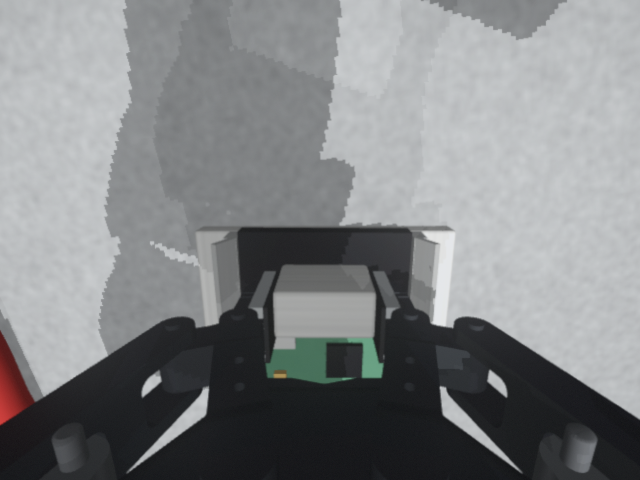

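The carrier sits between the lips; its rear edge at row 228 lines up with the fixture's end. I release it, then push low on the plate's rear edge with closed fingers, watching the force.

```bash
python3 - <<'E'
from h import *
env.grip(47); print(env.sense()["grip_width"],st())
env.move_l(W(-112.2,-1.2,78),max_speed=120)
env.move_l(W(-160,-0.9,70),max_speed=150)
env.grip(0,40); print(env.sense()["grip_width"])
env.move_l(W(-160,-0.9,23),max_speed=120); print(st())
env.hold(0.1); f0=np.mean([st()[2] for _ in range(3)],0); print("f0",f0)
x=-160.
while x<-100:
    x+=2; env.move_l(W(x,-0.9,23),max_speed=40); t,q,f=st()
    print(round(t,2),x,q,(f-f0).round(1))
    if abs(f[0]-f0[0])>10: break
cv2.imwrite("pics/w5.png",env.capture("wrist"))
E
```

```text
46.99632241023852 (12.7167, array([-111.2,   -3. ,   37.6]), array([-0.3,  0.7, -0.2]))
0.4111649572382802
(14.7333, array([-160. ,   -0.9,   22.9]), array([ 0.4, -0.4, -0.2]))
f0 [-0.9 -0.1  1.1]
15.08 -158.0 [-157.2   -1.2   23.7] [ 1.4  0.2 -0.1]
15.33 -156.0 [-155.7   -1.    23.2] [ 0.3  0.  -1.8]
15.58 -154.0 [-153.8   -0.9   23. ] [1.2 0.7 0. ]
15.83 -152.0 [-151.8   -1.    23. ] [ 0.6 -0.8 -0.9]
16.08 -150.0 [-149.8   -0.9   23. ] [ 0.3 -0.1 -0.7]
16.33 -148.0 [-148.2   -0.8   22.9] [ 0.7  0.3 -1.3]
16.58 -146.0 [-146.3   -0.8   22.8] [ 0.  -0.2 -1.7]
16.83 -144.0 [-143.7   -0.9   23. ] [-0.6  1.4 -1.7]
17.08 -142.0 [-141.5   -1.    23.1] [ 1.2 -0.6 -1.8]
17.33 -140.0 [-139.6   -1.    23.1] [ 0.   0.7 -1.6]
17.58 -138.0 [-137.7   -1.    23. ] [ 0.1 -0.3 -1. ]
17.83 -136.0 [-135.7   -0.9   23. ] [ 0.  -0.3 -1.2]
18.08 -134.0 [-133.7   -0.9   23. ] [ 0.2  0.3 -0.8]
18.33 -132.0 [-131.7   -0.9   23. ] [ 0.1  0.3 -1.6]
18.58 -130.0 [-129.7   -0.9   23. ] [ 0.7  0.3 -0.9]
18.83 -128.0 [-127.7   -1.    23. ] [ 0.3  0.4 -1.5]
19.08 -126.0 [-125.6   -0.9   23. ] [ 0.   0.6 -1.6]
19.33 -124.0 [-123.7   -1.    23. ] [-0.4 -0.2 -2.4]
19.58 -122.0 [-121.7   -0.9   23.1] [-0.3 -0.2 -1.4]
19.83 -120.0 [-119.7   -1.    23. ] [-0.2  1.  -1.9]
20.08 -118.0 [-117.7   -0.9   23. ] [-0.4  0.3 -0.5]
20.33 -116.0 [-115.7   -0.9   23. ] [-0.7  0.3 -1.8]
20.58 -114.0 [-113.7   -0.9   23.1] [ 0.2  1.6 -1.9]
20.83 -112.0 [-111.7   -0.9   23.1] [ 1.1 -0.2 -0.7]
21.08 -110.0 [-109.7   -0.9   23.1] [-0.8  0.3 -0.9]
21.33 -108.0 [-107.7   -0.9   23.1] [-0.6  0.4 -1.6]
21.58 -106.0 [-105.7   -0.9   23. ] [ 0.5 -0.4 -0.5]
21.83 -104.0 [-103.7   -0.9   23. ] [-1.  1. -1.]
22.08 -102.0 [-101.7   -0.9   23. ] [-0.5  0.7  0. ]
22.33 -100.0 [-99.7  -0.9  23. ] [-0.4 -0.5 -0.2]
```

View pics/w5.png

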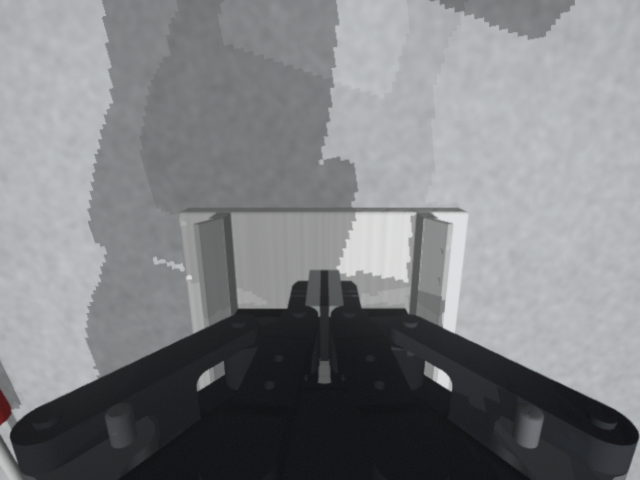

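The plate's rear edge is at the fingertips (row ~310) and the carrier is sliding with little force. I continue towards the pin.

```bash
python3 - <<'E'
from h import *
f0=np.mean([st()[2] for _ in range(3)],0); print(f0)
x=-100.
while x<-47:
    x+=3 if x<-76 else 2; env.move_l(W(x,-0.9,23),max_speed=40); t,q,f=st()
    print(round(t,2),x,q,(f-f0).round(1))
    if f[0]-f0[0]<-12: break
cv2.imwrite("pics/s6.png",cv2.resize(env.capture("side")[230:350,310:470],None,fx=4,fy=4,interpolation=cv2.INTER_CUBIC))
E
```

```text
[-1.2  0.1  0. ]
22.63 -97.0 [-96.5  -0.9  23.1] [ 0.1 -0.5 -0.2]
22.88 -94.0 [-92.9  -1.2  23.2] [ 1.5  0.4 -0.6]
23.13 -91.0 [-90.3  -1.1  23.1] [ 1.3 -0.6  0.5]
23.38 -88.0 [-87.7  -0.9  23. ] [ 1.1  0.8 -1.3]
23.63 -85.0 [-84.7  -0.9  23. ] [ 0.3 -0.3 -0.5]
23.88 -82.0 [-81.7  -0.9  23. ] [ 0.8  0.3 -0.2]
24.13 -79.0 [-78.6  -0.9  23. ] [ 0.5 -0.3 -0. ]
24.38 -76.0 [-75.6  -0.9  23. ] [ 0.6 -0.2 -1.1]
24.63 -74.0 [-73.9  -0.9  23. ] [ 1.4  0.7 -1.8]
24.88 -72.0 [-71.8  -0.9  23. ] [ 0.  -0.1 -0.3]
25.13 -70.0 [-69.3  -1.   23.2] [ 1.6 -0.2 -0.3]
25.38 -68.0 [-67.5  -0.9  23.2] [ 0.2 -0.  -0.4]
25.63 -66.0 [-65.7  -0.9  23.1] [-0.1  0.9  1.2]
25.88 -64.0 [-63.7  -0.9  23.1] [-0.6 -0.   1. ]
26.13 -62.0 [-61.7  -0.9  23.1] [0.4 0.6 1.4]
26.38 -60.0 [-59.7  -0.9  23.1] [-0.2  0.4  1.3]
26.63 -58.0 [-56.9  -1.2  23.3] [ 1.5 -0.6 -0.4]
26.88 -56.0 [-55.6  -1.   23.1] [1.2 0.8 0.2]
27.13 -54.0 [-54.1  -0.8  23. ] [-0.5 -0.8  1.4]
27.38 -52.0 [-52.3  -0.8  22.9] [-1.4  0.3  0.8]
27.63 -50.0 [-52.2  -0.7  22.3] [-3.7  0.4  3. ]
27.88 -48.0 [-52.2  -0.6  21.6] [-6.2 -1.2  3.1]
28.13 -46.0 [-52.   -0.4  21.1] [-9.  -1.2  3.8]
```

View pics/s6.png

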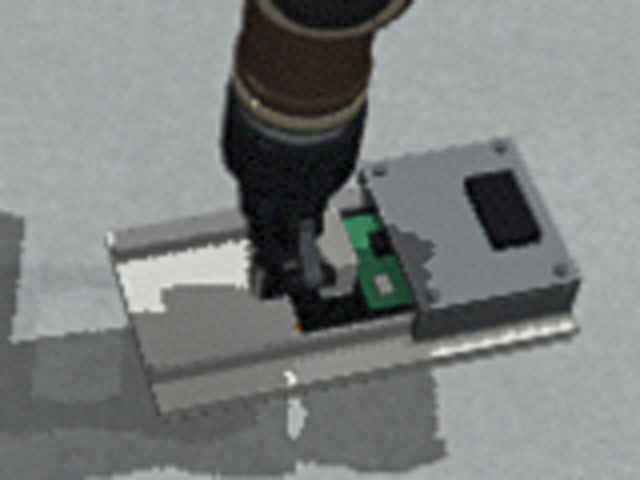

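It stopped firmly at TCP x = -52. That puts the hole near x = 64, inside the pin zone. I'll check from above before pressing.

```bash
python3 - <<'E'
from h import *
env.move_l(W(-56,-0.9,23),max_speed=60)
env.move_l(W(-56,-0.9,70),max_speed=150)
env.move_l(W(15,-0.9,125),max_speed=150)
env.hold(0.1)
p=env.camera_params("wrist"); cv2.imwrite("pics/w7.png",env.capture("wrist")); print(st())
import json; json.dump({k:np.array(v).tolist() for k,v in p.items()},open("w7.json","w"))
E
```

```text
(29.8667, array([ 13.2,  -0.6, 123.5]), array([ 0.6, -0.3,  0.2]))
```

View pics/w7.png

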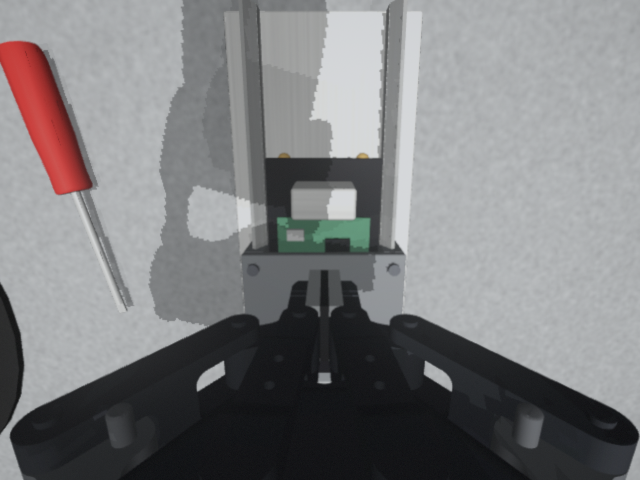

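The carrier's rear edge is at row 158, half over the contacts at (284,156) and (362,156). The block top is at rows ~181–192, with the hood edge at row ~255.

```bash
python3 - <<'E'
from h import *
import json
p=json.load(open("w7.json")); I=cv2.imread("pics/w7.png")
print("col330",[int(I[r,330].mean()) for r in range(150,225)])
for n,px,z in(("rear top edge z25",[(266,157.5),(381,157.5)],25),("same z21",[(266,157.5),(381,157.5)],21),("hood",[(244,253),(404,253)],47),("base end",[(226,11.5),(421,12)],12),("block rear top z57",[(296,181.5),(353,181.5)],57),("block front top z54",[(291,192),(356,192)],54)):
    q=ray(px,z,p)[:,:2]-O; print(n,[(round(float(x@u),1),round(float(x@v),1)) for x in q])
E
```

```text
col330 [155, 187, 210, 211, 203, 193, 189, 158, 81, 52, 51, 51, 51, 50, 51, 58, 62, 61, 58, 56, 57, 58, 62, 62, 62, 63, 61, 61, 62, 60, 65, 87, 105, 109, 109, 107, 101, 99, 111, 132, 145, 154, 159, 159, 158, 158, 159, 178, 203, 212, 212, 212, 213, 213, 214, 214, 214, 213, 214, 214, 213, 210, 208, 208, 208, 209, 211, 209, 197, 164, 128, 118, 117, 116, 116]
rear top edge z25 [(-40.8, -39.4), (-40.8, 38.2)]
same z21 [(-40.7, -40.1), (-40.6, 38.8)]
hood [(19.6, -53.0), (19.7, 52.3)]
base end [(-132.7, -63.5), (-132.3, 62.4)]
block rear top z57 [(-28.4, -16.9), (-28.3, 16.8)]
block front top z54 [(-21.7, -20.3), (-21.6, 19.0)]
```

The rear edge is at x ≈ -41, so the grip block is at -16 and the hole at ~64 mm, inside the pin zone. The end stop would have given -34, so the pin stopped it. Now I press on top of the block.

```bash
python3 - <<'E'
from h import *
env.move_l(W(-18,-0.9,72),max_speed=120); env.hold(0.3)
f0=np.mean([st()[2] for _ in range(4)],0); print(f0)
z=67.
while z>50:
    env.move_l(W(-18,-0.9,z),max_speed=30); t,q,f=st(); print(round(t,2),z,q,(f-f0).round(1))
    if f[2]-f0[2]>12.5: break
    z-=1
env.hold(0.3); print(st())
p=env.camera_params("wrist"); cv2.imwrite("pics/w8.png",env.capture("wrist")); cv2.imwrite("pics/s8.png",cv2.resize(env.capture("side")[230:350,310:470],None,fx=4,fy=4,interpolation=cv2.INTER_CUBIC))
E
```

```text
[ 0.2  0.9 -0.6]
31.15 67.0 [-18.4  -0.8  66.5] [ 0.2 -0.7 -0.2]
31.4 66.0 [-18.1  -0.9  65.9] [ 0.6 -1.1  0.2]
31.65 65.0 [-18.1  -0.9  65. ] [ 0.2 -1.3  1.6]
31.9 64.0 [-17.8  -0.9  64.2] [-1.2 -0.6  2.4]
32.15 63.0 [-18.2  -1.   63.2] [-1.4 -0.5  4.3]
32.4 62.0 [-18.5  -0.9  62. ] [-3.1 -0.7  6. ]
32.65 61.0 [-18.6  -0.9  61.2] [-4.1 -0.6  6.2]
32.9 60.0 [-18.6  -1.   61.1] [-5.9 -1.2 11.7]
33.15 59.0 [-18.6  -1.   61. ] [-8.  -0.7 17.1]
(33.45, array([-18.6,  -1. ,  61. ]), array([-6.8,  0.7, 16.7]))
```

View pics/s8.png

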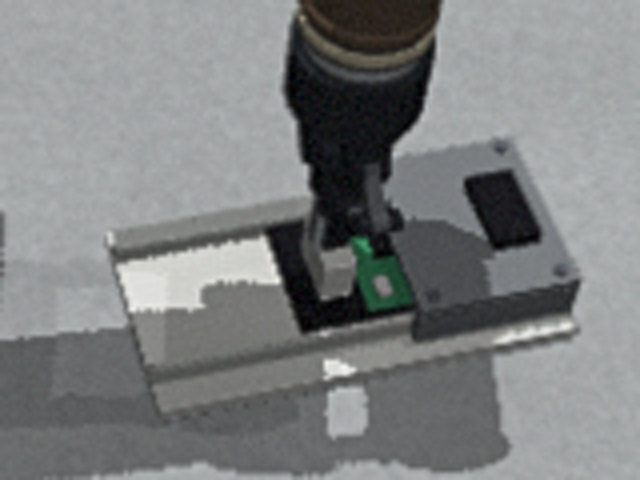

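The picture shows the carrier flat in the channel with the fingertips on its block. TCP z bottomed out at 61.0, which is the expected 53 mm block top plus 8, at about 17 N. Handing in.

```bash
python3 -c "
from bench import env
print(env.hand_in())"
```

```text
the job is handed in; nothing more can be done
None
```

I handed the job in at about 33 s, with the carrier slid home (stopped with its hole inside the pin zone) and held flat on the channel floor at about 17 N, slightly above the suggested 10–15 N; the other things on the bench were not touched.

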